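# Show the inside of the blue-lidded bin and ease its lid shut

## Task

Let the overhead camera see how full the blue-lidded bin on the packing bench is: press its pedal down with the fingertips until the lid stands fully open, keep it open for about two seconds, then let the pedal up slowly, over two seconds or so, so that the lid comes down softly and shuts without slamming. Work the lid by the pedal only and do not touch either lid; leave the red-lidded bin shut, and do not shift, tip or lift the bins or the things lying around them. Finish with the bin shut and the hand away from it.

Things in the scene. Friction and masses are not known exactly. Their poses are not given: they have to be found in the camera images.
- blue_bin: Blue-lidded bench-top pedal bin with paper and label offcuts, loose, 2.4 kg in all: brushed steel drum 166 mm across on a black foot 172 mm across, rim 240 mm above the bench. Origin: centre of its underside. Its x axis points from the pedal side to the hinge side (the pedal sticks out along -x); z is up.
- blue_pedal (a joint): Angle of the blue bin's steel pedal, a plate 50 mm long, 64 mm wide, 8 mm thick, its middle 147 mm from the bin's axis. It rocks on a level pivot 50 mm in front of the bin's axis, 26 mm above the bench. 0 = up, at rest; 0.286 rad = down at its stop. Pressing takes about 5 to 9 N. No latch: a light spring and the lid's weight swing it back up.
- blue_pedal_top (a point): Point to press on top of the blue bin's pedal: on its centre line, 153 mm in front of the bin's axis (70 mm clear of the drum), 17 mm from the pedal's front edge. It moves with the pedal, nearly straight up and down: 45 mm above the bench at rest, 15 mm fully pressed.
- blue_lid (a joint): Angle of the blue bin's lid: 0 = shut on the rim, 1.30 rad = fully open, nearly upright. A push rod links it to the pedal: lid angle = 4.55 x pedal angle, both ways. Its hinge is at the back of the rim, 98 mm behind the bin's axis, 246 mm above the bench, with little damping: the lid falls shut with a bang if the pedal is let go.
- blue_lid_panel: The blue plastic lid, a disc 172 mm across and 22 mm thick, about 0.2 kg. Origin at the disc's centre, 5 mm above its underside, 98 mm from the hinge line; when shut its x axis is the bin's x axis.
- red_bin: Red-lidded bench-top pedal bin with used batteries, loose, 2.4 kg in all: brushed steel drum 166 mm across on a black foot 172 mm across, rim 240 mm above the bench. Origin: centre of its underside. Its x axis points from the pedal side to the hinge side (the pedal sticks out along -x); z is up.
- red_pedal (a joint): Angle of the red bin's steel pedal, a plate 50 mm long, 64 mm wide, 8 mm thick, its middle 147 mm from the bin's axis. It rocks on a level pivot 50 mm in front of the bin's axis, 26 mm above the bench. 0 = up, at rest; 0.286 rad = down at its stop. Pressing takes about 5 to 9 N. No latch: a light spring and the lid's weight swing it back up.
- red_pedal_top (a point): Point to press on top of the red bin's pedal: on its centre line, 153 mm in front of the bin's axis (70 mm clear of the drum), 17 mm from the pedal's front edge. It moves with the pedal, nearly straight up and down: 45 mm above the bench at rest, 15 mm fully pressed.
- red_lid (a joint): Angle of the red bin's lid: 0 = shut on the rim, 1.30 rad = fully open, nearly upright. A push rod links it to the pedal: lid angle = 4.55 x pedal angle, both ways. Its hinge is at the back of the rim, 98 mm behind the bin's axis, 246 mm above the bench, with little damping: the lid falls shut with a bang if the pedal is let go.
- red_lid_panel: The red plastic lid, a disc 172 mm across and 22 mm thick, about 0.2 kg. Origin at the disc's centre, 5 mm above its underside, 98 mm from the hinge line; when shut its x axis is the bin's x axis.
- knife: Loose utility knife lying flat, blade retracted, yellow with a dark nose, 150 x 26 x 22 mm high, 0.12 kg. Origin near its middle on the bench; x along its length.
- tape_roll: Loose roll of tan packing tape lying flat, 110 mm across, hole 77 mm, 48 mm high. Origin: centre of its underside.
- card_box: Loose open white card-file box full of cards, 95 x 200 x 95 mm high, 0.9 kg. Origin: centre of its underside; its long side is along its y.

How it is judged:
On the way, in this order (a step that is already met when the one before it is completed fails the run):
1. the blue lid stands fully open (66 degrees or more of its 74) and is kept there for 1.5 s (value of joint blue_lid above 1.15 rad), for 1.5 s.
2. the blue lid is shut again (value of joint blue_lid below 0.03 rad), for 0.2 s.
At the end, for the whole second after the job is handed in: both lids shut (within 0.03 rad), the blue pedal up, both bins upright, at rest and within 20 mm of where they stood, knife, tape roll and card box within 25 mm of where they lay (value of joint each of blue_lid, red_lid below 0.03 rad and value of joint blue_pedal below 0.01 rad and distance of each of blue_bin, red_bin from where it was at the start of the episode below 0.02 m and angle between each of blue_bin, red_bin's own z axis and vertical below 0.05 rad and linear speed of each of blue_bin, red_bin below 0.01 m/s and distance of each of knife, tape_roll, card_box from where it was at the start of the episode below 0.025 m); the robot touches nothing.
It fails at once if the blue lid slams: within the last 0.3 rad of closing it falls faster than 2.5 rad/s (0.46 m/s at its front edge) (value of joint blue_lid below 0.3 rad and velocity of joint blue_lid below -2.5 rad/s).
It fails at once if the robot touches a lid (more than 1 N) (contact force between any of the arm, the fingers and blue_lid_panel above 1 N or contact force between any of the arm, the fingers and red_lid_panel above 1 N).
It fails at once if the red-lidded bin is opened (more than 0.1 rad) (value of joint red_lid above 0.1 rad).
It fails at once if a bin is shifted (20 mm), lifted or tipped (distance of any of blue_bin, red_bin from where it was at the start of the episode above 0.02 m or angle between any of blue_bin, red_bin's own z axis and vertical above 0.1 rad).
It fails at once if the knife, tape roll or card box is shifted (25 mm) or lifted (distance of any of knife, tape_roll, card_box from where it was at the start of the episode above 0.025 m).
It also fails if it takes over 54 s, if anything falls off the work surface, if the arm or the gripper's body presses on something with over 40 N, if the wrist force passes 120 N, or if a joint passes its speed limit or range.

## Robot

A 6-joint arm with a two-finger parallel gripper is mounted at the origin on the work surface. World frame = base frame: x ahead of the robot, y to its left, z up, the work surface at z = 0. Lengths are in m, angles in rad, forces in N, time in s.
With the tool pointing down it reaches from about 0.25 to 0.725 m from the base axis. Payload 4 kg.
Tool frame: the origin (TCP) lies on the centre line of the jaws, within the pads' length; the fingertips stand 11 mm ahead of it and the grasp point (between the pads) lies 8 mm behind it; z points along the fingers, y is the line along which they close (so a half turn about z gives the same grasp; the last joint's range is limited). The gripper opens to 85 mm and grips with 20 to 120 N. Pads are 22 mm wide; open, the fingers measure 114 mm over their backs; the gripper's body (76 mm by 85 mm) begins 54 mm behind the grasp point. The pads swing forward as they close: fully open they stand 13 mm farther back than shut.
Start: joints at [1.143, 0.241, 0.005, 1.335, 0, 1.571], TCP at [0.207, 0.455, 0.242] pointing down, gripper open.
Joint ranges: [-2.72, 2.72], [-1.05, 1.87], [-1.09, 1.28], [-1.99, 2.15], [-1.42, 1.44], [-3.14, 3.14]. Speed limits (rad/s): [2.79, 2.79, 3.14, 3.14, 3.14, 3.14].

## Interface

Orientations are given as a rotation vector (axis times angle).
In Python, from station import get_obs, read_camera, hand_in gives the robot as it stands.
- The arm moves only by the tool jog_arm, never from a script. Its argument "steps" is a list of rows, each a list of 7 numbers: the shift along the tool's x, y, z in mm, then the turn, a rotation vector about the tool's x, y, z in degrees, then the opening, from 0 (shut) to 1 (fully open). A call has 1 to 12 rows; each row is the pose to reach, as a shift and turn from the pose commanded when the call began, along the tool's axes at that moment; what a row does not reach only later rows make up. A row lasts 1/12 s, in which the tool goes at most 41.7 mm and 7.16 degrees, less where a joint would pass 70% of its speed; a pose out of reach is approached as far as the arm can. A call with a gripper value outside its range is refused whole. The fingers move at their own pace and stop on an object; the grip force is fixed at half the most. Time passes only in rows, so rows that repeat a pose let the fingers close. It gives the time, the measured TCP pose, the force, the opening and the grip force at its end, in the units of the state.
- get_obs(): the state, without advancing time (a new reading comes with each control period).
- read_camera(name): name is "scene" or "top"; returns a dict with "color" (384x512x3 uint8, blue, green, red), "fx", "fy", "cx", "cy" (pixels), "distortion" ([k1, k2, p1, p2, k3] as OpenCV has them; the pictures are not rectified), "position" and "orientation" of the camera in the world. Camera axes: x right, y down, z forward; pixel columns grow to the right and rows downward; lengths in m; the calibration is good to about 2 mm. A picture is of the moment at which its call begins. There is no depth.
- hand_in(): hands the job in; it is judged then, once.
The state is a dict: "time": time; "joint_pos": joint angles; "dq": joint speeds; "joint_torque": joint torques, N m; "tool_pos": TCP position; "ee_rot": TCP orientation; "contact_force": force on the tool from outside, world axes, zero at the start; "wrist_torque": the same for the moment, N m; "finger_gap": opening from 0.0 (shut) to 1.0 (fully open); "finger_force": force on a finger pad.
Only numpy, scipy, OpenCV 4.12 (cv2) and the standard library are available. Lean on these libraries where they do the work, as an engineer would, in place of code of your own. Each camera call takes 0.05 s, during which the arm holds its last target. There are 200 camera calls.

## Working session

There is one attempt and no reset: what is moved stays moved. The work goes in short steps, Python scripts to look and compute and a tool call to move; the robot and the scene stay as the last step left them, time stands still between calls to the robot, and variables do not carry over. Pictures are saved under pics/ and viewed, at most 10 in all, crops included, and the job is handed in when it is done.

Besides the shell and the picture viewer there is one more tool, called after "Request:" as name(argument=value, ...), one argument or row to a line, values as JSON. jog_arm: Moves the arm, as the interface text tells. Its arguments: {"type":"object","properties":{"steps":{"type":"array"}},"required":["steps"]}

```bash
mkdir -p pics
python3 - <<'E'
from station import *
import cv2
o=get_obs();print(o['time'],o['tool_pos'],o['ee_rot'],o['contact_force'])
for n in("scene","top"):
    c=read_camera(n);cv2.imwrite(f"pics/{n}0.png",c["color"])
    print({k:v for k,v in c.items() if k!="color"})
E
```

```text
0.0 [0.20716642 0.45438895 0.24140496] [-0.66674941 -3.06954633  0.0032906 ] [-0.23357906  0.25463257 -0.67878164]
{'fx': 458.3144025324272, 'fy': 458.3144025324272, 'cx': 255.17522309656118, 'cy': 187.51517983402803, 'distortion': array([-0.13479988,  0.        ,  0.        ,  0.        ,  0.        ]), 'position': array([0.19394626, 0.1459448 , 1.47808135]), 'orientation': array([-1.58188445,  2.47386017, -0.3918535 ])}
{'fx': 490.8948307382106, 'fy': 490.8948307382106, 'cx': 250.98181018927957, 'cy': 175.80366755866274, 'distortion': array([-0.06801212,  0.        ,  0.        ,  0.        ,  0.        ]), 'position': array([ 0.45701773, -0.04318271,  1.62485706]), 'orientation': array([-2.18882776,  2.14949365, -0.06532416])}
```

View pics/scene0.png

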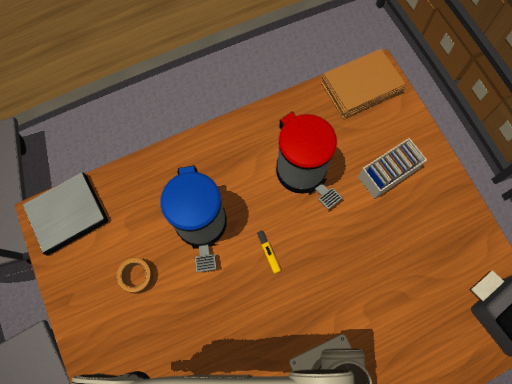

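View pics/top0.png

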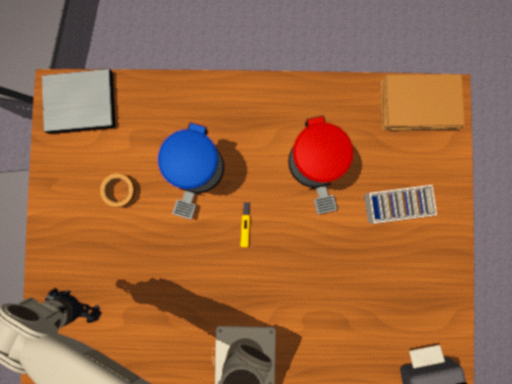

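The scene view shows the blue lid at about (192,200) with its pedal at (205,260), and the red bin at (305,145). The top view shows the blue lid at (190,157) with its pedal at (185,206), the knife at (245,225) and the tape at (117,190).

```bash
cat > h.py <<'E'
from station import *
import cv2, numpy as np
from scipy.spatial.transform import Rotation as R
def ray(c,uv,z):
    K=np.array([[c['fx'],0,c['cx']],[0,c['fy'],c['cy']],[0,0,1]])
    p=cv2.undistortPoints(np.array(uv,float).reshape(-1,1,2),K,c['distortion']).reshape(-1,2)
    d=R.from_rotvec(c['orientation']).apply(np.c_[p,np.ones(len(p))])
    return c['position']+d*((z-c['position'][2])/d[:,2])[:,None]
E
python3 - <<'E'
from h import *
for n,(u,v),w in(("scene",(205,262),17),("top",(185,207),15)):
    c=read_camera(n);im=c['color'];hsv=cv2.cvtColor(im,cv2.COLOR_BGR2HSV)
    for col,m in(("blue",cv2.inRange(hsv,(105,150,60),(130,255,255))),("red",cv2.inRange(hsv,(0,220,120),(4,255,255))|cv2.inRange(hsv,(176,220,120),(180,255,255)))):
        m=cv2.morphologyEx(m,cv2.MORPH_OPEN,cv2.getStructuringElement(2,(25,25)))
        k=max(cv2.findContours(m,0,1)[0],key=cv2.contourArea)
        P=ray(c,k[:,0],.257)[:,:2].astype(np.float32)
        print(n,col,cv2.fitEllipse(k)[0],'world lid',cv2.minEnclosingCircle(P))
    m=(cv2.inRange(hsv,(0,0,60),(180,70,255)));mm=np.zeros_like(m);mm[v-w:v+w,u-w:u+w]=m[v-w:v+w,u-w:u+w]
    mm=cv2.morphologyEx(mm,cv2.MORPH_CLOSE,np.ones((5,5)))
    k=max(cv2.findContours(mm,0,1)[0],key=cv2.contourArea)
    P=ray(c,k[:,0],.044)[:,:2].astype(np.float32)
    r=cv2.minAreaRect(P);print(n,'pedal',k[:,0].min(0),k[:,0].max(0),r)
    cv2.drawContours(im,[k],-1,(0,0,255),1);cv2.imwrite(f"pics/p_{n}.png",cv2.resize(im[v-90:v+50,u-80:u+90],None,fx=4,fy=4))
    # obstacles
    for nm,lo,hi,z in(("knife",(22,180,150),(35,255,255),.02),):
        k=max(cv2.findContours(cv2.inRange(hsv,lo,hi),0,1)[0],key=cv2.contourArea);print(nm,cv2.minAreaRect(ray(c,k[:,0],z)[:,:2].astype(np.float32)))
c=read_camera("top");print('tape',ray(c,[[117,190]],.048))
E
```

```text
scene blue (190.19277954101562, 200.3474578857422) world lid ((0.6112847328186035, 0.16595233976840973), 0.08750750124454498)
scene red (307.16937255859375, 140.3528594970703) world lid ((0.6365193724632263, -0.21211808919906616), 0.0858854353427887)
scene pedal [195 245] [215 271] ((0.4869839549064636, 0.20077896118164062), (0.06221415847539902, 0.08183690160512924), 73.59977722167969)
knife ((0.4037684500217438, 0.00816398672759533), (0.024055032059550285, 0.10227848589420319), 87.92524719238281)
top blue (188.0657196044922, 158.6595916748047) world lid ((0.6159161329269409, 0.16308188438415527), 0.08734407275915146)
top red (324.1209411621094, 151.37950134277344) world lid ((0.6428156495094299, -0.21197739243507385), 0.08681003749370575)
top pedal [173 192] [194 218] ((0.4931449294090271, 0.2009887546300888), (0.06174200028181076, 0.08444804698228836), 73.109375)
knife ((0.4093148410320282, 0.010148473083972931), (0.025695443153381348, 0.1013992428779602), 88.08090209960938)
tape [[0.53216546 0.42692248 0.048     ]]
```

View pics/p_top.png

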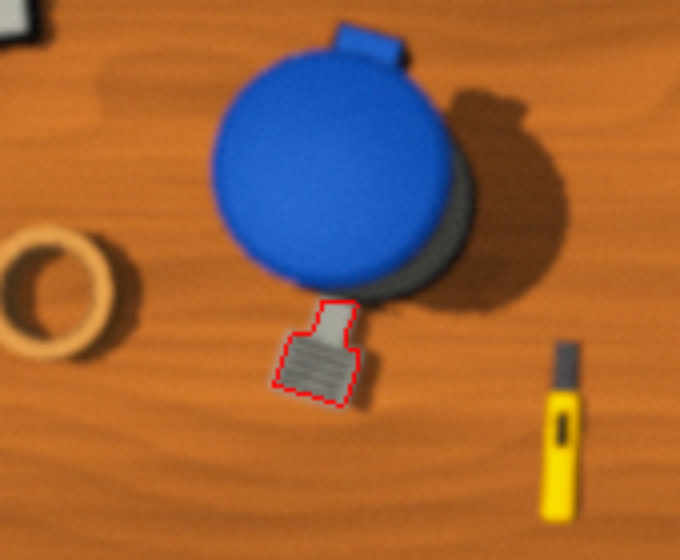

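The crop shows the pedal outline with its stalk. Both views agree with the geometry: the lid centre is at (0.613,0.164), and going 153 mm along the pedal axis gives (0.467,0.209). The measured front edge less 17 mm gives the same point. I'll go above it with the fingers shut, leaning the hand 10° away from the bin.

```bash
cat >> h.py <<'E'
def plan(tip,lean=None):
    """tool-axis shift (mm) bringing the fingertip to tip; lean = extra turn rotvec deg in tool axes"""
    o=get_obs();r=R.from_rotvec(o['ee_rot']);r2=r*R.from_rotvec(np.radians(lean or [0,0,0]))
    tcp=np.array(tip)-.011*r2.as_matrix()[:,2]
    print('shift',(r.inv().apply(tcp-o['tool_pos'])*1e3).round(1),'\ntool axes\n',r2.as_matrix().round(3))
E
python3 -c "
from h import *
plan([.468,.208,.10],[0,-10,0])"
```

```text
shift [-337.6 -116.2  131.2] 
tool axes
 [[-0.896  0.415  0.158]
 [ 0.408  0.91  -0.073]
 [-0.174 -0.001 -0.985]]
```

Request:
jog_arm(
  steps=[
    [-30,-10,0,0,-2,0,0],
    [-60,-21,0,0,-4,0,0],
    [-90,-31,0,0,-6,0,0],
    [-120,-41,0,0,-8,0,0],
    [-150,-52,0,0,-10,0,0],
    [-180,-62,0,0,-10,0,0],
    [-210,-72,0,0,-10,0,0],
    [-240,-83,10,0,-10,0,0],
    [-270,-93,30,0,-10,0,0],
    [-300,-103,55,0,-10,0,0],
    [-325,-112,80,0,-10,0,0],
    [-338,-116,105,0,-10,0,0],
  ],
)

```text
time: 1.25
tool_pos: [0.4688, 0.2069, 0.1366]
ee_rot: [0.635, 2.9, -0.055]
contact_force: [0.2, -0.1, 0.5]
finger_gap: 0.001
finger_force: 0.0
```

Request:
jog_arm(
  steps=[
    [0,0,10,0,0,0,0],
    [0,0,20,0,0,0,0],
    [0,0,20,0,0,0,0],
    [0,0,20,0,0,0,0],
  ],
)

```text
time: 1.58
tool_pos: [0.4698, 0.2085, 0.1179]
ee_rot: [0.629, 2.903, -0.055]
contact_force: [0.2, 0.6, 0.2]
finger_gap: 0.0
finger_force: 0.0
```

```bash
python3 -c "
from h import *
o=get_obs();print(o['time'],o['finger_gap'],o['contact_force'],o['tool_pos'])
plan([.468,.208,.05])
for n,s in(('scene',(150,160)),('top',(120,110))):
    c=read_camera(n)['color'];u,v=s;cv2.imwrite(f'pics/a_{n}.png',cv2.resize(c[v:v+150,u:u+170],None,fx=4,fy=4))"
```

```text
1.5833 5.6100482487070575e-05 [0.23730238 0.59405476 0.20222837] [0.46976834 0.20849809 0.11792832]
shift [13.2 -1.2 55.7] 
tool axes
 [[-0.897  0.414  0.158]
 [ 0.408  0.91  -0.072]
 [-0.174  0.    -0.985]]
```

View pics/a_scene.png

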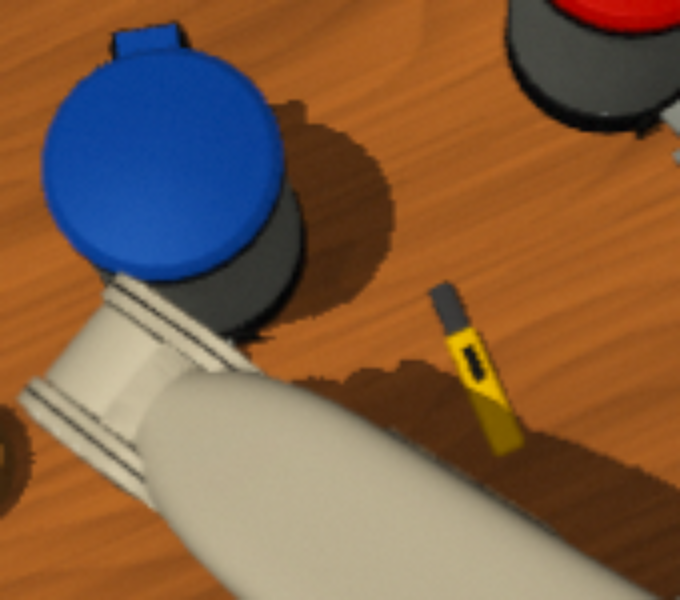

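View pics/a_top.png

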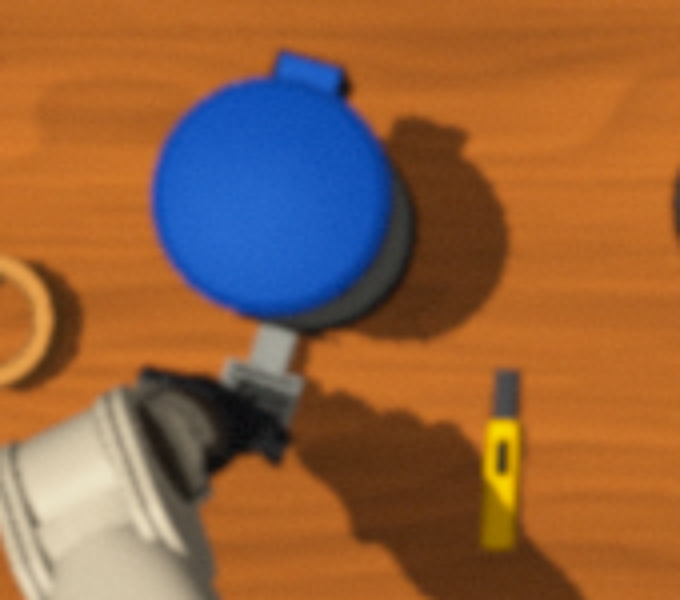

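The top view shows the fingers right over the pedal, and the hand is clear of the lid in both views. Descending.

Request:
jog_arm(
  steps=[
    [3,0,12,0,0,0,0],
    [6,-1,26,0,0,0,0],
    [9,-1,38,0,0,0,0],
    [12,-1,48,0,0,0,0],
    [13,-1,53,0,0,0,0],
    [13,-1,55,0,0,0,0],
    [13,-1,55,0,0,0,0],
  ],
)

```text
time: 2.27
tool_pos: [0.4669, 0.2088, 0.0617]
ee_rot: [0.629, 2.902, -0.054]
contact_force: [0.3, 0.1, 0.8]
finger_gap: 0.001
finger_force: 0.0
```

```bash
python3 -c "
from h import *
o=get_obs();print(o['contact_force'],o['tool_pos'])
plan([.468,.208,.015]);plan([.468,.208,.045])"
```

```text
[0.32368421 0.05052214 0.802235  ] [0.46688616 0.20876908 0.06174325]
shift [ 6.8 -0.3 35.3] 
tool axes
 [[-0.896  0.414  0.159]
 [ 0.408  0.91  -0.072]
 [-0.174  0.001 -0.985]]
shift [ 1.6 -0.3  5.7] 
tool axes
 [[-0.896  0.414  0.159]
 [ 0.408  0.91  -0.072]
 [-0.174  0.001 -0.985]]
```

Request:
jog_arm(
  steps=[
    [0.5,0,3,0,0,0,0],
    [1,0,6,0,0,0,0],
    [1.5,0,8.5,0,0,0,0],
    [2,0,11,0,0,0,0],
    [2.4,0,13.5,0,0,0,0],
    [2.8,0,16,0,0,0,0],
    [3.3,0,18.5,0,0,0,0],
    [3.7,0,21,0,0,0,0],
    [4.1,0,23.5,0,0,0,0],
    [4.6,0,26,0,0,0,0],
    [5,0,28.5,0,0,0,0],
    [5.3,0,30,0,0,0,0],
  ],
)

```text
time: 3.27
tool_pos: [0.4664, 0.2093, 0.0315]
ee_rot: [0.629, 2.904, -0.051]
contact_force: [-4.0, 2.6, 5.8]
finger_gap: -0.0
finger_force: 3.0
```

Request:
jog_arm(
  steps=[
    [0.4,0,1.5,0,0,0,0],
    [0.4,0,2.5,0,0,0,0],
    [0.4,0,2.5,0,0,0,0],
  ],
)

```text
time: 3.52
tool_pos: [0.4665, 0.2092, 0.0288]
ee_rot: [0.63, 2.904, -0.052]
contact_force: [-3.0, 2.7, 4.1]
finger_gap: 0.0
finger_force: 2.3
```

```bash
python3 -c "
from h import *
o=get_obs();print(o['contact_force'],o['tool_pos'])
ims=[]
for n,s in(('scene',(130,100)),('top',(100,60))):
    c=read_camera(n)['color'];u,v=s;ims.append(cv2.resize(c[v:v+180,u:u+130],None,fx=3,fy=3))
cv2.imwrite(f'pics/b.png',np.hstack(ims))"
```

```text
[-3.00087801  2.70111128  4.09889017] [0.46654578 0.2091901  0.02877925]
```

View pics/b.png

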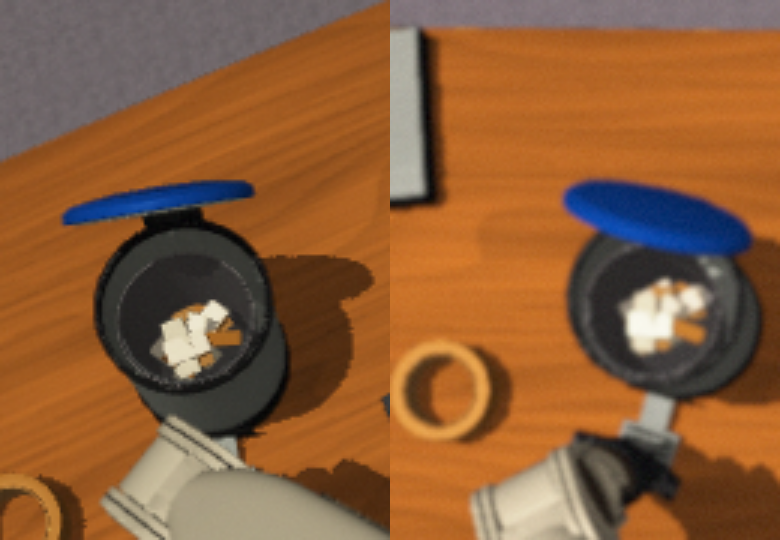

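Both views show the lid nearly upright with the contents visible, (160,200) in the left half and (660,215) in the right. I'll press to the stop and then hold.

Request:
jog_arm(
  steps=[
    [0.2,0,1,0,0,0,0],
    [0.4,0,2,0,0,0,0],
    [0.4,0,2,0,0,0,0],
    [0.4,0,2,0,0,0,0],
  ],
)

```text
time: 3.95
tool_pos: [0.4669, 0.2089, 0.0265]
ee_rot: [0.63, 2.903, -0.053]
contact_force: [-3.6, 3.4, 5.4]
finger_gap: 0.001
finger_force: 2.6
```

Request:
jog_arm(
  steps=[
    [0.2,0,1,0,0,0,0],
    [0.3,0,1.5,0,0,0,0],
    [0.3,0,1.5,0,0,0,0],
    [0.3,0,1.5,0,0,0,0],
  ],
)

```text
time: 4.28
tool_pos: [0.4669, 0.209, 0.0263]
ee_rot: [0.63, 2.902, -0.052]
contact_force: [-7.9, 3.9, 16.5]
finger_gap: -0.003
finger_force: 8.3
```

The pedal is at its stop. Holding for 2 s.

Request:
jog_arm(
  steps=[
    [0,0,0,0,0,0,0],
    [0,0,0,0,0,0,0],
    [0,0,0,0,0,0,0],
    [0,0,0,0,0,0,0],
    [0,0,0,0,0,0,0],
    [0,0,0,0,0,0,0],
    [0,0,0,0,0,0,0],
    [0,0,0,0,0,0,0],
    [0,0,0,0,0,0,0],
    [0,0,0,0,0,0,0],
    [0,0,0,0,0,0,0],
    [0,0,0,0,0,0,0],
  ],
)

```text
time: 5.28
tool_pos: [0.4669, 0.209, 0.0263]
ee_rot: [0.63, 2.902, -0.052]
contact_force: [-7.8, 2.4, 15.3]
finger_gap: 0.0
finger_force: 8.3
```

Request:
jog_arm(
  steps=[
    [0,0,0,0,0,0,0],
    [0,0,0,0,0,0,0],
    [0,0,0,0,0,0,0],
    [0,0,0,0,0,0,0],
    [0,0,0,0,0,0,0],
    [0,0,0,0,0,0,0],
    [0,0,0,0,0,0,0],
    [0,0,0,0,0,0,0],
    [0,0,0,0,0,0,0],
    [0,0,0,0,0,0,0],
    [0,0,0,0,0,0,0],
    [0,0,0,0,0,0,0],
  ],
)

```text
time: 6.28
tool_pos: [0.4669, 0.209, 0.0263]
ee_rot: [0.63, 2.902, -0.052]
contact_force: [-7.1, 2.3, 15.3]
finger_gap: 0.003
finger_force: 8.3
```

Request:
jog_arm(
  steps=[
    [-0.2,0,-1.2,0,0,0,0],
    [-0.4,0,-2.4,0,0,0,0],
    [-0.6,0,-3.6,0,0,0,0],
    [-0.8,0,-4.8,0,0,0,0],
    [-1,0,-6,0,0,0,0],
    [-1.2,0,-7.2,0,0,0,0],
    [-1.5,0,-8.4,0,0,0,0],
    [-1.7,0,-9.6,0,0,0,0],
    [-1.9,0,-10.8,0,0,0,0],
    [-2.1,0,-12,0,0,0,0],
    [-2.3,0,-13.2,0,0,0,0],
    [-2.5,0,-14.4,0,0,0,0],
  ],
)

```text
time: 7.28
tool_pos: [0.4667, 0.2083, 0.0395]
ee_rot: [0.631, 2.903, -0.055]
contact_force: [-2.0, 3.3, 4.9]
finger_gap: -0.002
finger_force: 2.3
```

Request:
jog_arm(
  steps=[
    [-0.2,0,-1.2,0,0,0,0],
    [-0.4,0,-2.4,0,0,0,0],
    [-0.6,0,-3.6,0,0,0,0],
    [-0.8,0,-4.8,0,0,0,0],
    [-1,0,-6,0,0,0,0],
    [-1.2,0,-7.2,0,0,0,0],
    [-1.5,0,-8.4,0,0,0,0],
    [-1.7,0,-9.6,0,0,0,0],
    [-1.9,0,-10.8,0,0,0,0],
    [-2.1,0,-12,0,0,0,0],
    [-2.3,0,-13.2,0,0,0,0],
    [-2.5,0,-14.4,0,0,0,0],
  ],
)

```text
time: 8.28
tool_pos: [0.4675, 0.208, 0.0543]
ee_rot: [0.631, 2.901, -0.055]
contact_force: [3.1, -0.0, 4.6]
finger_gap: 0.001
finger_force: 2.1
```

Request:
jog_arm(
  steps=[
    [-0.2,0,-1,0,0,0,0],
    [-0.4,0,-2,0,0,0,0],
    [-0.6,0,-3,0,0,0,0],
    [-0.7,0,-4,0,0,0,0],
    [-0.9,0,-5,0,0,0,0],
    [-1.1,0,-6,0,0,0,0],
    [-1.2,0,-7,0,0,0,0],
    [-1.4,0,-8,0,0,0,0],
    [-1.6,0,-9,0,0,0,0],
    [-1.8,0,-10,0,0,0,0],
    [-2.8,0,-16,0,0,0,0],
    [-4.4,0,-25,0,0,0,0],
  ],
)

```text
time: 9.28
tool_pos: [0.4656, 0.2078, 0.0789]
ee_rot: [0.631, 2.905, -0.057]
contact_force: [-0.3, -0.0, 0.4]
finger_gap: -0.002
finger_force: 0.0
```

Next I'll raise the hand, back it off from the bin (tool +x), and check.

Request:
jog_arm(
  steps=[
    [0,0,-20,0,0,0,0],
    [0,0,-40,0,0,0,0],
    [10,0,-60,0,0,0,0],
    [30,0,-80,0,0,0,0],
    [50,0,-100,0,0,0,0],
    [70,10,-120,0,0,0,0],
    [100,20,-130,0,0,0,0],
    [125,30,-140,0,0,0,0],
    [150,40,-140,0,0,0,0],
    [170,50,-140,0,0,0,0],
    [180,55,-140,0,0,0,0],
    [180,55,-140,0,0,0,0],
  ],
)

```text
time: 10.28
tool_pos: [0.3049, 0.3433, 0.1862]
ee_rot: [0.626, 2.904, -0.054]
contact_force: [0.5, -0.3, -0.6]
finger_gap: -0.002
finger_force: 0.0
```

```bash
python3 -c "
from h import *
o=get_obs();print(o['contact_force'],o['tool_pos'])
cv2.imwrite('pics/c.png',read_camera('top')['color'])"
```

```text
[ 0.54921293 -0.25783862 -0.63875405] [0.3048666  0.34330978 0.18621298]
```

View pics/c.png

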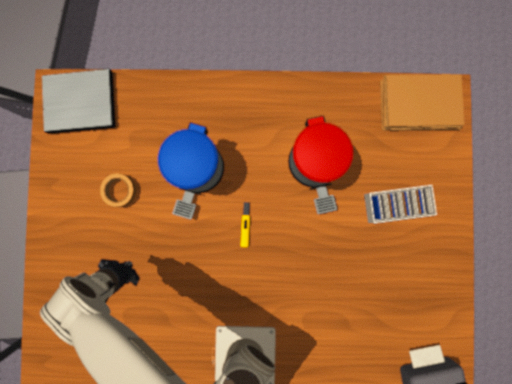

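The blue lid is shut at (190,157), everything lies where it did, and the hand is clear at (118,272).

```bash
python3 -c "
from station import *
print(hand_in())"
```

```text
the job is handed in; nothing more can be done
None
```

I pressed the blue bin's pedal to its stop, held the lid open for just over 2 s, and let it down over about 2 s. The last picture shows both lids shut, nothing visibly moved and the hand clear. The job is handed in, but hand_in returned no verdict.

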